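Unclip a sample tube and weigh it

ROBOT

A 6-joint arm with a two-finger parallel gripper is mounted at the origin on the work surface. World frame = base frame: x ahead of the robot, y to its left, z up, the work surface at z = 0. Lengths are in mm, angles in rad, forces in N, time in s.
With the tool pointing down it reaches from about 325 to 850 mm from the base axis. Payload 4.4 kg.
Tool frame: the origin (TCP) lies on the centre line of the jaws, within the pads' length; the fingertips stand 14 mm ahead of it and the grasp point (between the pads) lies 5 mm behind it; z points along the fingers, y is the direction in which the jaws open and shut (so a half turn about z gives the same grasp; the last joint's range is limited). The gripper opens to 94 mm and grips with 3 to 60 N. Pads are 16 mm wide; open, the fingers measure 119 mm over their backs; the gripper's body (75 mm by 177 mm) begins 78 mm behind the grasp point.
Start: joints at [1.141, 0.207, 1.542, -0, 1.393, -0.15], TCP at [158.251, 552.796, 219.447] pointing down, gripper open.
Joint ranges: [-2.73, 2.73], [-0.86, 2.22], [0.23, 2.46], [-1.11, 4.25], [0.08, 2.63], [-2.82, 2.82]. Speed limits (rad/s): [2.79, 2.79, 3.14, 3.14, 3.14, 3.14].

INTERFACE

Orientations are given as a unit quaternion [w, x, y, z].
In Python, from bench import telemetry, read_camera, ticket, look_for gives the robot as it stands. The module is installed in compiled form; this text tells all that it offers.
- The arm moves only by the tool send_rows, never from a script. Its arguments are lists of equal length, an entry for each row: "jaw": the finger opening in mm, from 0 to 94; "travel": the shift along the world's x, y, z in units of 25 mm (1.0 is 25 mm), a list of three; "delta_rot": the turn, a rotation vector about the world's x, y, z in units of 5 degrees (1.0 is 5 degrees), a list of three. In form: {"jaw": [jaw, ...], "travel": [[dx, dy, dz], ...], "delta_rot": [[wx, wy, wz], ...]}. A call has 1 to 5 rows; each row is the pose to reach, as a shift and turn from the pose measured when the call began; what a row does not reach only later rows make up. A row lasts 1/8 s, in which the tool goes at most 62.5 mm and 10.7 degrees, less where a joint would pass 70% of its speed; a pose out of reach is approached as far as the arm can. A call with a gripper value outside its range is refused whole. The fingers move at their own pace and stop on an object; "force" is the grip in N (left out, the last holds). Time passes only in rows, so rows that repeat a pose let the fingers close. It gives the time, the measured TCP pose, the force and the opening at its end, in the units of the state.
- telemetry.get_state(): the state, without advancing time (a new reading comes with each control period).
- read_camera(name): name is "side" or "top"; returns a dict with "image" (420x560x3 uint8, blue, green, red), "z_map" (420x560 float32, mm along the optical axis (not along the pixel's ray), 0 where there is no reading), "fx", "fy", "cx", "cy" (pixels), "eye" and "attitude" of the camera in the world. Camera axes: x right, y down, z forward; pixel columns grow to the right and rows downward; lengths in mm; the calibration is good to about 2 mm. A picture is of the moment at which its call begins.
- ticket.close_job(): hands the job in, once; it reports no verdict.
Trained networks look in the newest picture that a camera, given by its name, has taken for a name from the list of things; names that differ only in an ending like _2 or _b are one class to them, and where a whole thing is asked for, a point or a joint stands for the part that bears it (a point fixed in the world has none). Each returns a list of dicts, best first, with "score" (0 to 1); they miss things now and then, are a little off and sometimes report something else, mostly with a low value. They report only what shows in the picture. A call takes as long as a camera call. They do not tell look-alikes from the thing itself.
- look_for(target, camera): "box" ([centre column, centre row, width, height] in pixels, round what is visible of it).
The state is a dict: "clock": time; "joint_positions": joint angles; "joint_velocities": joint speeds; "joint_efforts": joint torques, N m; "ee_pos": TCP position; "tool_rot": TCP orientation; "force": force on the tool from outside, world axes, zero at the start; "ft_torque": the same for the moment, N m; "grip_width": finger opening in mm.
Only numpy, scipy, OpenCV 4.12 (cv2) and the standard library are available. Lean on these libraries where they do the work, as an engineer would, in place of code of your own. Each camera call takes 0.05 s, during which the arm holds its last target. There are 200 camera calls.

TASK

Draw the capped steel sample tube sideways out of the two spring clips on the clip stand, then lay it gently in the V cradle on the balance pan and let go. With the tube lying in the cradle, press the balance's key fully down to record the weight and release it; leave the other things on the bench where they are.

Things in the scene. Friction and masses are not known exactly. Their poses are not given: they have to be found in the camera images.
- tube: Steel sample tube with a darker screw cap on each end, lying level in the stand's clips at the start, about 250 g. Body 28 mm in diameter, 116 mm long between the caps; caps 36 mm in diameter, 22 mm long (160 mm in all, plus 3 mm bosses). Origin at its middle on its axis; y axis along the tube (it may roll about y).
- stand: Aluminium stand fixed to the bench: base plate 190 x 130 x 12 mm (x, y, z), origin under its centre. Near its +x edge two sheet-steel C spring clips, 14 mm wide, at y = -45 and +45 mm, hold the tube along y, mouths to -x; a 14 mm square post behind each reaches 117 mm above the bench. On the clips' -x side are two white V saddles, same y and width, into which a tube drawn out drops.
- clip_seat (a point): Middle of the clipped tube: 35 mm to +x of the stand's origin, 95 mm above the bench. Axes as the stand's; -x is the way out. The jaws are sprung up and down: drawn along -x the tube meets up to about 20 N in all, then snaps free some 20 mm out. Between the clips (76 mm clear) it is open above, before and behind the tube, down to the base plate, so a finger can reach behind the tube's middle.
- saddle_seat (a point): Where the tube's middle comes to rest (within 10 mm along y) when it has dropped into the stand's saddles: 20 mm to -x of the stand's origin, 71 mm above the bench. Axes as the stand's. Between the saddles it is open down to the base plate, 12 mm above the bench; the saddles' front (-x) tips reach 92 mm above it.
- balance: White top-loading balance fixed to the bench, 290 x 200 mm (x, y), 65 mm high; origin under its centre. Low front (-x) part, 42 mm high, with display and key. Steel pan, top 79 mm above the bench, with a grey cradle: two V supports 12 mm thick at y = -36 and +36 mm, tops about 130 mm above the bench, open between down to the pan. The tube's caps go outside them, 16 mm to spare at each end.
- cradle_seat (a point): Where the tube's middle lies when it rests in the cradle, 119 mm above the bench, 45 mm to +x of the balance's origin; axes as the balance's, the tube lies along y (either way round).
- key (a joint): The balance's key: 0 up, 0.006 m fully down; a spring returns it, fully down takes 5 N.
- key_top (a point): Centre of the top of the key, a round white push key 36 mm in diameter in a grey housing on the low front part of the balance; pressed straight down.
- jar: Bystander: amber glass jar with white lid, 52 mm in diameter, 65 mm high, origin under its centre.
- dishes: Bystander: flat round covered glass dish, 76 mm in diameter, 30 mm high, origin under its centre.
- crucible: Bystander: white porcelain bowl, 60 mm in diameter, 40 mm high, origin under its centre.
- beaker: Bystander: glass beaker, 70 mm in diameter, 90 mm high, origin under its centre.
Not all that is in view belongs to the job. Several things have the shape of the tube; the one meant has the colours described above.

How it is judged (in metres and radians):
On the way, in this order (a step that is already met when the one before it is completed fails the run):
1. the tube is out of the clips through their open side (x of tube in the frame of clip_seat below -0.03 m), for 0.2 s.
2. the tube lies in the balance's cradle, let go (x of tube in the frame of cradle_seat between -0.006 and 0.006 m and y of tube in the frame of cradle_seat between -0.018 and 0.018 m and z of tube in the frame of cradle_seat between -0.006 and 0.006 m and angle between the y axis of tube and the y axis of balance, either way round below 0.12 rad and contact force between the fingers and tube below 0.1 N and linear speed of tube below 0.03 m/s), for 0.2 s.
3. the key is pressed down with the tube in the cradle and not touched (value of joint key above 0.0042 m and distance between tube and cradle_seat below 0.02 m and contact force between each of the arm, the fingers and tube below 0.1 N), for 0.1 s.
At the end, for the whole second after the job is handed in: The tube lies at rest in the balance's cradle, its middle within 6 mm across and in height and 18 mm along of the cradle's seat, parallel to it within 0.12 rad, and the key is up again (under 2 mm) (x of tube in the frame of cradle_seat between -0.006 and 0.006 m and y of tube in the frame of cradle_seat between -0.018 and 0.018 m and z of tube in the frame of cradle_seat between -0.006 and 0.006 m and angle between the y axis of tube and the y axis of balance, either way round below 0.12 rad and linear speed of tube below 0.03 m/s and value of joint key below 0.002 m); the robot touches nothing.
It fails at once if the tube is dropped or forced onto the balance (over 45 N) (contact force between tube and balance above 45 N).
It fails at once if the tube falls on the bench (height (world z) of tube below 0.035 m).
It fails at once if another thing on the bench is moved by more than 30 mm (distance of any of jar, dishes, crucible, beaker from where it was at the start of the episode above 0.03 m).
It also fails if it takes over 66 s, if anything falls off the work surface, if the arm or the gripper's body presses on something with over 40 N, if the wrist force passes 120 N, or if a joint passes its speed limit or range.

## Working session

There is one attempt and no reset: what is moved stays moved. The work goes in short steps, Python scripts to look and compute and a tool call to move; the robot and the scene stay as the last step left them, time stands still between calls to the robot, and variables do not carry over. Pictures are saved under pics/ and viewed, about 8 in all and at most 12, crops included, and the job is handed in when it is done.

Besides the shell and the picture viewer there is one more tool, called after "Request:" as name(argument=value, ...), one argument or row to a line, values as JSON. send_rows: Moves the arm, as the interface text tells. Its arguments: {"type":"object","properties":{"jaw":{"type":"array","items":{"type":"number"}},"travel":{"type":"array","items":{"type":"array","items":{"type":"number"}}},"delta_rot":{"type":"array","items":{"type":"array","items":{"type":"number"}}},"force":{"type":"number"}},"required":["jaw","travel","delta_rot"]}

```bash
mkdir -p pics; cat > h.py <<'E'
import numpy as np, cv2
from scipy.spatial.transform import Rotation as R
from bench import telemetry, read_camera, ticket, look_for
def rot(a):
    a=np.array(a,float)
    if a.shape==(3,3): return a
    return R.from_quat([a[1],a[2],a[3],a[0]]).as_matrix()
def cloud(c):
    z=c["z_map"]; v,u=np.indices(z.shape)
    p=np.stack([(u-c["cx"])/c["fx"]*z,(v-c["cy"])/c["fy"]*z,z],-1)
    w=p@rot(c["attitude"]).T+np.array(c["eye"]); w[z==0]=np.nan
    return w
E
python3 - <<'E'
from h import *
s=telemetry.get_state(); print(s)
for n in("side","top"):
    c=read_camera(n); cv2.imwrite(f"pics/{n}0.png",c["image"]); w=cloud(c); np.savez(f"{n}0.npz",w=w,im=c["image"])
    print(n,c["eye"],c["attitude"],c["fx"])
    for t in("tube","stand","balance","key_top","jar","dishes","crucible","beaker"):
        for d in look_for(t,n)[:4]:
            u,v=[int(round(x)) for x in d["box"][:2]]
            print(t,round(d["score"],2),np.round(d["box"]),np.round(w[min(v,419),min(u,559)]))
E
```

```text
{'clock': 0.0, 'joint_positions': array([ 1.14154020e+00,  2.07388052e-01,  1.54292636e+00,  1.19712252e-05,
        1.39349004e+00, -1.50496503e-01]), 'joint_velocities': array([ 0.00048512, -0.0013317 , -0.00096277, -0.00043666,  0.00047414,
        0.00062994]), 'joint_efforts': array([ 2.06513199e-03, -3.70868289e+01, -2.81426042e+01,  7.01090181e-02,
        3.56560468e-02, -1.53156634e-04]), 'ee_pos': array([157.90338196, 552.10133171, 218.32200259]), 'tool_rot': array([-3.21747440e-04,  1.38929934e-01,  9.90301596e-01, -1.05807428e-03]), 'force': array([ 0.4349932 ,  0.41495895, -0.23113622]), 'ft_torque': array([-0.02151264, -0.07386561,  0.03268211]), 'grip_width': 94.01900747707082}
side [  -61.05571576 -1129.68977889   800.56114009] [-0.46598256  0.83616296 -0.25681961  0.13317454] 442.60389707630657
tube 0.66 [311. 216.  43.  41.] [ 593. -298.  102.]
tube 0.56 [229. 268.  61.  16.] [ 329. -286.   28.]
stand 0.63 [302. 234.  77.  69.] [ 597. -252.   10.]
balance 0.86 [206. 169.  95.  63.] [501. 202.  69.]
key_top 0.59 [191. 178.  15.  10.] [431. 176.  66.]
jar 0.62 [239. 1
[... 321 characters left out ...]
8  0.07044289] 420.82867199864074
tube 0.94 [320. 194.  62.  21.] [ 600. -293.  107.]
tube 0.84 [451. 279.  32.  59.] [ 411. -675.   28.]
tube 0.82 [305. 292.  51.  48.] [ 340. -277.   29.]
stand 0.88 [315. 212.  50.  71.] [ 568. -290.   13.]
balance 0.69 [122. 209.  80. 110.] [516. 239.  81.]
balance 0.51 [209. 257.  26.  24.] [411.  -4.  29.]
key_top 0.59 [139. 241.  17.  13.] [435. 185.  65.]
jar 0.81 [212. 219.  21.  18.] [513.  -5.  65.]
jar 0.35 [143. 240.  16.  13.] [439. 176.  61.]
dishes 0.59 [209. 257.  27.  27.] [411.  -4.  29.]
dishes 0.29 [222. 165.  20.  21.] [686.  -5.   8.]
crucible 0.86 [224. 164.  20.  20.] [690. -11.   6.]
beaker 0.87 [227. 133.  24.  31.] [789.  -8.   3.]
```

```bash
python3 - <<'E'
import cv2,numpy as np
t=cv2.imread("pics/top0.png");s=cv2.imread("pics/side0.png")
a=cv2.resize(t[120:300,60:370],None,fx=2.5,fy=2.5,interpolation=cv2.INTER_CUBIC)
cv2.imwrite("pics/a.png",a)
cv2.imwrite("pics/b.png",cv2.resize(s[130:290,150:350],None,fx=3.7,fy=3.7,interpolation=cv2.INTER_CUBIC))
E
```

```text
(no output)
```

View pics/a.png

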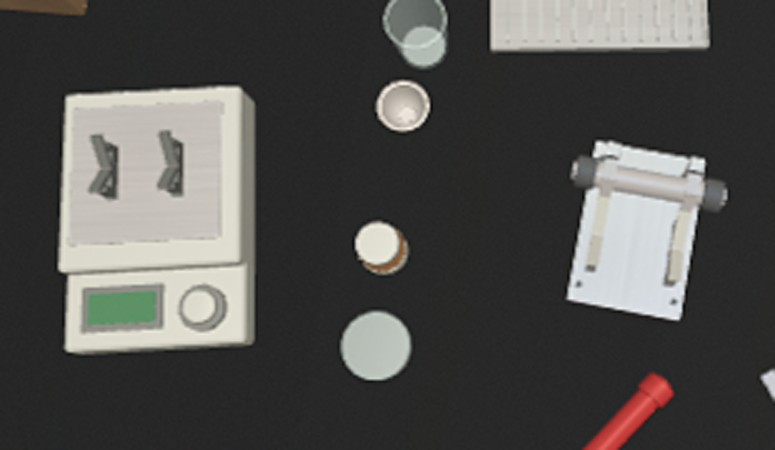

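View pics/b.png

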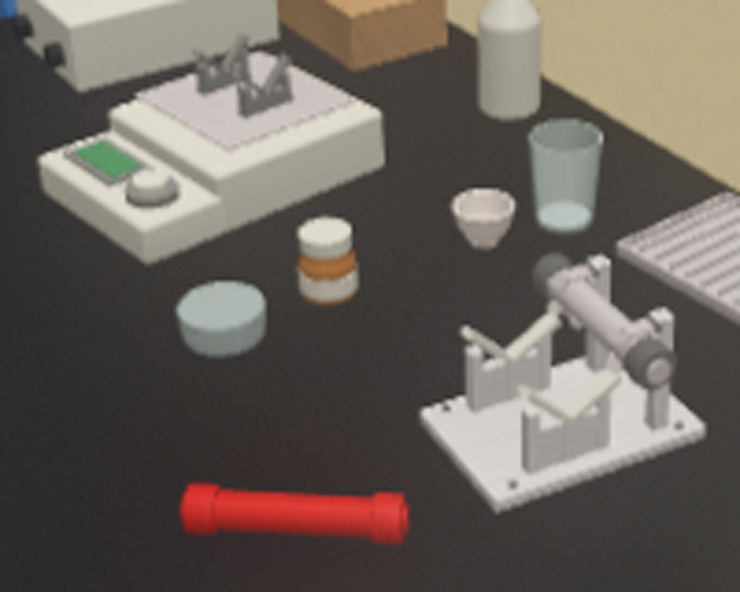

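The grey steel tube with dark caps is in the stand's clips: top-crop (650,182), side-crop (605,320). The red one is a look-alike. The balance, key and cradle are clear at top-crop (155,220). Next I fit the poses.

```bash
cat > fit.py <<'E'
from h import *
def rect(p):
    (c,s,a)=cv2.minAreaRect(p[:,:2].astype(np.float32)); return np.round(c,1),np.round(s,1),round(a,2)
E
python3 - <<'E'
from fit import *
for n in("top","side"):
    d=np.load(n+"0.npz");w=d["w"].reshape(-1,3);im=d["im"].reshape(-1,3).astype(int)
    ok=np.isfinite(w[:,0]);w=w[ok];im=im[ok]
    def sel(x0,x1,y0,y1,z0,z1): return w[(w[:,0]>x0)&(w[:,0]<x1)&(w[:,1]>y0)&(w[:,1]<y1)&(w[:,2]>z0)&(w[:,2]<z1)]
    print(n)
    p=sel(430,700,-400,-180,8,17);print("plate",len(p),rect(p))
    p=sel(430,700,-400,-180,95,125);print("tube",len(p),rect(p))
    top=sel(570,650,-400,-180,100,125)
    c=top.mean(0);u,s,v=np.linalg.svd(top[:,:2]-c[:2]);print(" c",c,"dir",v[0],np.ptp((top[:,:2]-c[:2])@v[0]), top[:,2].max())
    p=sel(380,750,120,360,58,72);print("baltop",len(p),rect(p))
    p=sel(380,750,120,360,75,84);print("pan",len(p),rect(p),np.median(p[:,2]))
    p=sel(380,750,120,360,90,140);print("cradle",len(p),rect(p),p.mean(0),p[:,2].max())
    p=sel(360,750,100,360,30,140);print("balall",len(p),rect(p))
    k=sel(410,460,150,215,52,75);print("key",len(k),np.median(k,axis=0),k[:,2].max(),rect(k))
E
```

```text
top
plate 1873 (array([ 577.5, -303.3]), array([155.9, 209.6]), 84.13)
tube 766 (array([ 599.5, -296.4]), array([157.3, 112.1]), 50.67)
 c [ 604.78189832 -292.55197297  109.36741313] dir [0.10052644 0.99493439] 165.52064680952859 121.37800413577565
baltop 1892 (array([540.1, 253.6]), array([266. , 200.5]), 8.26)
pan 2758 (array([572.5, 260. ]), array([156.1, 166.2]), 8.61) 79.40293197553922
cradle 370 (array([572.7, 259.3]), array([64.4, 86.2]), 9.0) [572.88889058 258.81940734 110.0321001 ] 133.1039392692519
balall 7537 (array([528.8, 252.3]), array([291.3, 201. ]), 8.11)
key 238 [432.11187327 182.0519586   61.52127716] 70.78811706946294 (array([433.5, 182.8]), array([50.6, 46.2]), 88.94)
side
plate 1104 (array([ 566.8, -290. ]), array([133.9, 190.5]), 84.66)
tube 545 (array([ 609., -294.]), array([166.5,  53.1]), 85.36)
 c [ 603.15513798 -299.08331368  109.13239654] dir [-0.10200907 -0.99478347] 166.0828314822682 120.23286599807125
baltop 654 (array([539. , 255.8]), array([268.7, 209.5]), 8.18)
pan 601 (array([571.6, 258.9]), array([156.7, 170.1]), 7.34) 80.26765064621134
cradle 230 (array([571.8, 262.1]), array([66.5, 98.4]), 10.98) [572.17475026 256.98958723 106.56048372] 130.75043301581604
balall 2642 (array([526.7, 253. ]), array([295.8, 210.8]), 7.52)
key 97 [427.28811547 175.72284485  60.22868902] 69.52308272606092 (array([428.9, 180.6]), array([45.9, 45.6]), 63.13)
```

Request:
send_rows(
  jaw=[94,94,94,94,94],
  travel=[
    [0.89,-1.69,0],
    [1.78,-3.39,0],
    [2.67,-5.08,0],
    [3.56,-6.78,0],
    [4.45,-8.47,0],
  ],
  delta_rot=[
    [0,0,-0.8],
    [0,0,-1.6],
    [0,0,-2.4],
    [0,0,-3.2],
    [0,0,-4],
  ],
  force=30,
)

```text
clock: 1.52
ee_pos: [270.1, 339.8, 219.7]
tool_rot: [0.0, 0.31, 0.951, 0.0]
force: [0.6, -0.4, 0.2]
grip_width: 94.2
```

Request:
send_rows(
  jaw=[94,94,94,94,94],
  travel=[
    [0.89,-1.69,0],
    [1.78,-3.39,0],
    [2.67,-5.08,0],
    [3.56,-6.78,0],
    [4.45,-8.47,0],
  ],
  delta_rot=[
    [0,0,-0.8],
    [0,0,-1.6],
    [0,0,-2.4],
    [0,0,-3.2],
    [0,0,-4],
  ],
)

```text
clock: 2.15
ee_pos: [382.0, 126.6, 220.1]
tool_rot: [0.001, 0.471, 0.882, 0.001]
force: [-0.6, 0.3, 0.2]
grip_width: 94.1
```

Request:
send_rows(
  jaw=[94,94,94,94,94],
  travel=[
    [0.89,-1.69,0],
    [1.78,-3.39,0],
    [2.67,-5.08,0],
    [3.56,-6.78,0],
    [4.45,-8.47,0],
  ],
  delta_rot=[
    [0,0,-0.8],
    [0,0,-1.6],
    [0,0,-2.4],
    [0,0,-3.2],
    [0,0,-4],
  ],
)

```text
clock: 2.78
ee_pos: [493.9, -86.7, 220.3]
tool_rot: [0.001, 0.618, 0.786, 0.001]
force: [0.6, 0.1, -0.8]
grip_width: 93.7
```

Request:
send_rows(
  jaw=[94,94,94,94,94],
  travel=[
    [0.9,-1.7,0],
    [1.8,-3.4,0],
    [2.7,-5.1,0],
    [3.6,-6.8,0],
    [4.36,-8.33,0],
  ],
  delta_rot=[
    [0,0,-0.8],
    [0,0,-1.6],
    [0,0,-2.4],
    [0,0,-3.2],
    [0,0,-3.86],
  ],
)

```text
clock: 3.4
ee_pos: [603.6, -296.6, 220.1]
tool_rot: [0.001, 0.742, 0.67, 0.001]
force: [0.1, 0.7, 0.1]
grip_width: 93.9
```

```bash
python3 - <<'E'
from h import *
s=telemetry.get_state(); print(s["ee_pos"],s["tool_rot"])
a=read_camera("side")["image"][130:290,200:400]
b=read_camera("top")["image"][120:300,230:400]
cv2.imwrite("pics/c.png",np.hstack([cv2.resize(a,(400,400)),cv2.resize(b,(400,400))]))
E
```

```text
[ 603.55983601 -296.64258214  220.09492978] [1.34825057e-03 7.42034941e-01 6.70359617e-01 5.59457594e-04]
```

View pics/c.png

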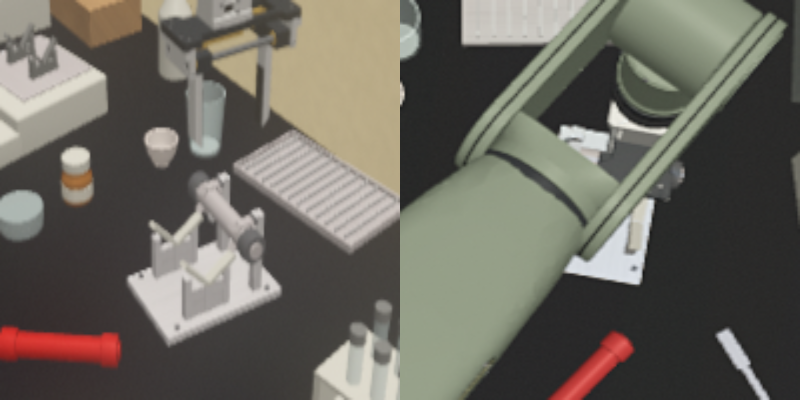

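The side view (left half) shows the open fingers above the tube, straddling its middle near (225,220). The way down is clear.

Request:
send_rows(
  jaw=[94,94,94,94,94],
  travel=[
    [0,0,-1.3],
    [0,0,-2.6],
    [0,0,-3.9],
    [0,0,-5.2],
    [0,0,-5.2],
  ],
  delta_rot=[
    [0,0,0],
    [0,0,0],
    [0,0,0],
    [0,0,0],
    [0,0,0],
  ],
)

```text
clock: 4.12
ee_pos: [600.9, -296.5, 85.8]
tool_rot: [-0.002, 0.742, 0.67, -0.001]
force: [0.2, 0.0, 0.6]
grip_width: 93.7
```

Request:
send_rows(
  jaw=[28,26,24,24,24],
  travel=[
    [0,0,0],
    [0,0,0],
    [0,0,0],
    [0,0,0],
    [0,0,0],
  ],
  delta_rot=[
    [0,0,0],
    [0,0,0],
    [0,0,0],
    [0,0,0],
    [0,0,0],
  ],
  force=35,
)

```text
clock: 4.75
ee_pos: [601.1, -296.7, 86.1]
tool_rot: [-0.002, 0.742, 0.67, -0.001]
force: [0.7, 0.1, -0.6]
grip_width: 47.2
```

Request:
send_rows(
  jaw=[24,24,24,24,24],
  travel=[
    [0,0,0.15],
    [0,0,0.15],
    [0,0,0.15],
    [0,0,0.15],
    [0,0,0.15],
  ],
  delta_rot=[
    [0,0,0],
    [0,0,0],
    [0,0,0],
    [0,0,0],
    [0,0,0],
  ],
)

```text
clock: 5.38
ee_pos: [602.0, -297.0, 90.4]
tool_rot: [-0.001, 0.742, 0.67, -0.0]
force: [4.1, 0.0, 1.0]
grip_width: 27.1
```

Request:
send_rows(
  jaw=[24,24,24],
  travel=[
    [0,0,0],
    [0,0,0],
    [0,0,0],
  ],
  delta_rot=[
    [0,0,0],
    [0,0,0],
    [0,0,0],
  ],
)

```text
clock: 5.75
ee_pos: [602.0, -297.1, 90.4]
tool_rot: [-0.001, 0.742, 0.67, -0.0]
force: [1.8, -1.2, 0.6]
grip_width: 27.3
```

Request:
send_rows(
  jaw=[24,24,24,24,24],
  travel=[
    [-0.32,0.03,0],
    [-0.64,0.06,0],
    [-0.96,0.1,0],
    [-1.28,0.13,0],
    [-1.6,0.16,0],
  ],
  delta_rot=[
    [0,0,0],
    [0,0,0],
    [0,0,0],
    [0,0,0],
    [0,0,0],
  ],
)

```text
clock: 6.38
ee_pos: [560.3, -292.4, 89.3]
tool_rot: [-0.002, 0.742, 0.67, -0.001]
force: [1.1, 0.7, -3.3]
grip_width: 27.1
```

Request:
send_rows(
  jaw=[24,24,24],
  travel=[
    [0,0,0.1],
    [0,0,0.1],
    [0,0,0.1],
  ],
  delta_rot=[
    [0,0,0],
    [0,0,0],
    [0,0,0],
  ],
)

```text
clock: 6.75
ee_pos: [560.6, -292.5, 92.0]
tool_rot: [-0.002, 0.742, 0.67, -0.001]
force: [-0.4, 0.5, -2.7]
grip_width: 27.1
```

Held: the jaws read 27 mm and the tube's weight shows in z. Lift and move toward the balance.

Request:
send_rows(
  jaw=[24,24,24,24,24],
  travel=[
    [-0.1,0,1.2],
    [-0.1,0,2.4],
    [-0.1,0,3.6],
    [-0.1,0,4.8],
    [-0.1,0,5.2],
  ],
  delta_rot=[
    [0,0,0],
    [0,0,0],
    [0,0,0],
    [0,0,0],
    [0,0,0],
  ],
)

```text
clock: 7.38
ee_pos: [559.5, -293.3, 224.7]
tool_rot: [0.001, 0.742, 0.67, -0.0]
force: [0.3, -0.2, -2.8]
grip_width: 27.2
```

```bash
python3 - <<'E'
from fit import *
s=telemetry.get_state(); print(s["ee_pos"],s["tool_rot"],s["force"])
c=read_camera("side");w=cloud(c);np.savez("side1.npz",w=w,im=c["image"])
cv2.imwrite("pics/d.png",cv2.resize(c["image"][120:290,200:400],None,fx=3,fy=3))
e=s["ee_pos"];p=w.reshape(-1,3);d=p-e
q=p[(abs(d[:,0])<40)&(abs(d[:,1])<110)&(abs(d[:,2])<28)]
print(len(q),q.mean(0),q.min(0),q.max(0))
m=q.mean(0);v=np.linalg.svd(q-m)[2][0];t=(q-e)@v;print(v,t.min(),t.max())
E
```

```text
[ 559.45862395 -293.32778722  224.72242743] [ 5.76511229e-04  7.42267925e-01  6.70102972e-01 -4.95421752e-05] [ 0.25589392 -0.18010377 -2.77632955]
569 [ 551.14659439 -306.47397144  236.36704483] [ 531.33211486 -372.37697872  213.2317259 ] [ 584.80734571 -206.56873248  252.67592229]
[-0.05807628 -0.99807105 -0.02193902] -87.29762962639782 79.40789979930928
```

View pics/d.png

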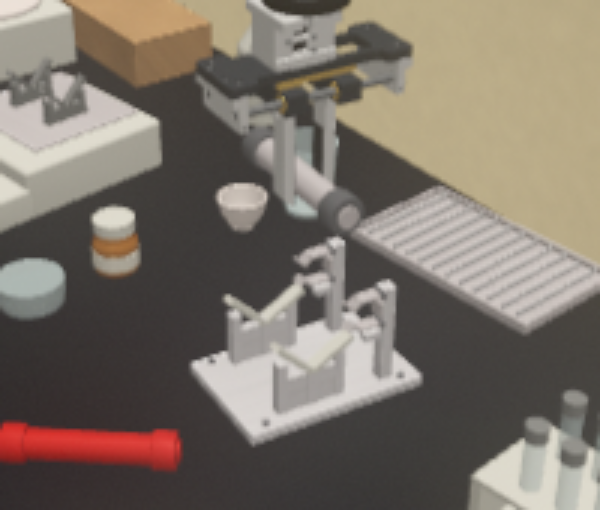

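The tube hangs level between the fingers at (300,175) and the clips are empty. Its middle is about 4 mm to +y of the TCP.

Request:
send_rows(
  jaw=[24,24,24,24,24],
  travel=[
    [0.04,1.46,0],
    [0.08,2.92,0],
    [0.11,4.39,0],
    [0.15,5.85,0],
    [0.19,7.31,0],
  ],
  delta_rot=[
    [0,0,0.2],
    [0,0,0.4],
    [0,0,0.6],
    [0,0,0.75],
    [0,0,0.93],
  ],
)

```text
clock: 8.05
ee_pos: [563.2, -109.1, 223.0]
tool_rot: [-0.001, 0.714, 0.7, -0.001]
force: [0.2, 0.3, -3.6]
grip_width: 26.8
```

Request:
send_rows(
  jaw=[24,24,24,24,24],
  travel=[
    [0.04,1.46,0],
    [0.08,2.92,0],
    [0.11,4.39,0],
    [0.15,5.85,0],
    [0.19,7.31,0],
  ],
  delta_rot=[
    [0,0,0.2],
    [0,0,0.4],
    [0,0,0.6],
    [0,0,0.75],
    [0,0,0.93],
  ],
)

```text
clock: 8.68
ee_pos: [567.0, 74.9, 221.1]
tool_rot: [-0.002, 0.685, 0.728, -0.002]
force: [0.2, 0.3, -3.1]
grip_width: 27.3
```

Request:
send_rows(
  jaw=[24,24,24,24,24],
  travel=[
    [0.04,1.46,0],
    [0.08,2.92,0],
    [0.11,4.39,0],
    [0.15,5.85,0],
    [0.19,7.31,0],
  ],
  delta_rot=[
    [0,0,0.2],
    [0,0,0.4],
    [0,0,0.6],
    [0,0,0.75],
    [0,0,0.93],
  ],
)

```text
clock: 9.3
ee_pos: [570.8, 258.7, 219.1]
tool_rot: [-0.003, 0.655, 0.756, -0.003]
force: [0.6, 0.2, -1.9]
grip_width: 27.2
```

```bash
python3 - <<'E'
from fit import *
s=telemetry.get_state(); print(s["ee_pos"],s["tool_rot"],s["force"])
c=read_camera("side");w=cloud(c)
cv2.imwrite("pics/e.png",cv2.resize(c["image"][60:230,120:320],None,fx=3,fy=3))
e=s["ee_pos"];p=w.reshape(-1,3);d=p-e
q=p[(abs(d[:,0])<50)&(abs(d[:,1])<110)&(abs(d[:,2])<28)]
v=np.array([-.14,.99,0]);t=(q-e)@v;print(len(q),t.min(),t.max())
q=p[(p[:,0]>500)&(p[:,0]<650)&(abs(p[:,1]-259)<80)&(p[:,2]>90)&(p[:,2]<138)];print(len(q),rect(q),q[:,2].max())
E
```

```text
[570.7570422  258.67549501 219.06053633] [-0.00255667  0.65479605  0.75579511 -0.00305698] [ 0.63934319  0.17486986 -1.92990182]
330 -81.28356049628913 89.2133354507481
231 (array([572. , 259.7]), array([62.7, 93.1]), 7.98) 128.45286842541543
```

View pics/e.png

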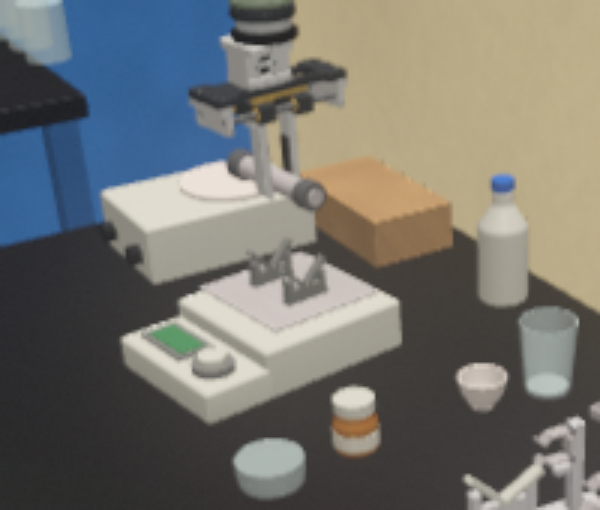

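The tube is held level above the cradle (tube at (280,180), cradle at (290,270)). Lowering.

Request:
send_rows(
  jaw=[24,24,24,24,24],
  travel=[
    [0.09,-0.15,-0.8],
    [0.09,-0.15,-1.6],
    [0.09,-0.15,-2.4],
    [0.09,-0.15,-3.0],
    [0.09,-0.15,-3.2],
  ],
  delta_rot=[
    [0,0,0],
    [0,0,0],
    [0,0,0],
    [0,0,0],
    [0,0,0],
  ],
)

```text
clock: 9.98
ee_pos: [571.7, 259.3, 137.3]
tool_rot: [-0.005, 0.654, 0.757, -0.002]
force: [0.2, -0.4, -2.9]
grip_width: 27.3
```

Request:
send_rows(
  jaw=[24,24,24,24,24],
  travel=[
    [0.03,-0.2,-0.1],
    [0.03,-0.2,-0.25],
    [0.03,-0.2,-0.4],
    [0.03,-0.2,-0.55],
    [0.03,-0.2,-0.65],
  ],
  delta_rot=[
    [0,0,0],
    [0,0,0],
    [0,0,0],
    [0,0,0],
    [0,0,0],
  ],
)

```text
clock: 10.6
ee_pos: [572.4, 254.4, 120.8]
tool_rot: [-0.005, 0.654, 0.757, -0.002]
force: [-0.3, -0.4, -3.4]
grip_width: 27.5
```

Still no contact, and about 6 mm remains. Continue in small steps.

Request:
send_rows(
  jaw=[24,24,24,24],
  travel=[
    [0,0,-0.05],
    [0,0,-0.1],
    [0,0,-0.15],
    [0,0,-0.15],
  ],
  delta_rot=[
    [0,0,0],
    [0,0,0],
    [0,0,0],
    [0,0,0],
  ],
)

```text
clock: 11.1
ee_pos: [572.3, 254.3, 117.0]
tool_rot: [-0.005, 0.654, 0.757, -0.002]
force: [-0.3, 0.7, -2.2]
grip_width: 27.5
```

Request:
send_rows(
  jaw=[24,24,24],
  travel=[
    [0,0,-0.05],
    [0,0,-0.1],
    [0,0,-0.1],
  ],
  delta_rot=[
    [0,0,0],
    [0,0,0],
    [0,0,0],
  ],
)

```text
clock: 11.48
ee_pos: [573.2, 254.6, 115.7]
tool_rot: [-0.004, 0.654, 0.757, -0.001]
force: [-0.1, -0.8, 3.2]
grip_width: 27.1
```

The force turned from −3 to +3 N, so the tube is seated in the V. Release.

Request:
send_rows(
  jaw=[32,40,50,60,70],
  travel=[
    [0,0,0],
    [0,0,0],
    [0,0,0],
    [0,0,0],
    [0,0,0],
  ],
  delta_rot=[
    [0,0,0],
    [0,0,0],
    [0,0,0],
    [0,0,0],
    [0,0,0],
  ],
)

```text
clock: 12.1
ee_pos: [573.1, 254.6, 115.6]
tool_rot: [-0.004, 0.654, 0.757, -0.001]
force: [-0.0, -0.1, -0.5]
grip_width: 66.5
```

Request:
send_rows(
  jaw=[70,70,70,70,70],
  travel=[
    [0,0,0],
    [0,0,0.6],
    [0,0,1.8],
    [0,0,3.0],
    [0,0,4.2],
  ],
  delta_rot=[
    [0,0,0],
    [0,0,0],
    [0,0,0],
    [0,0,0],
    [0,0,0],
  ],
)

```text
clock: 12.72
ee_pos: [573.4, 254.7, 222.9]
tool_rot: [-0.004, 0.654, 0.757, -0.001]
force: [-0.0, -0.7, -0.3]
grip_width: 70.2
```

```bash
python3 - <<'E'
from fit import *
s=telemetry.get_state(); print(s["ee_pos"],s["tool_rot"],s["force"])
c=read_camera("side");w=cloud(c)
cv2.imwrite("pics/f.png",cv2.resize(c["image"][100:230,140:300],None,fx=4,fy=4,interpolation=cv2.INTER_CUBIC))
p=w.reshape(-1,3)
q=p[(p[:,0]>500)&(p[:,0]<650)&(abs(p[:,1]-259)<110)&(p[:,2]>104)&(p[:,2]<145)];print(len(q),rect(q),q[:,2].max())
x=np.array([.99,.141,0]);y=np.array([-.141,.99,0]);d=q-[573,259,119]
print((d@x).min(),(d@x).max(),(d@y).min(),(d@y).max())
k=p[(abs(p[:,0]-432)<30)&(abs(p[:,1]-181)<32)&(p[:,2]>60)&(p[:,2]<76)];print("key",len(k),k[:,2].max(),rect(k))
u=cloud(read_camera("side")) 
E
```

```text
[573.41925903 254.65500059 222.87621218] [-0.00394462  0.65358176  0.75684522 -0.00079801] [-0.03793971 -0.73404911 -0.34884616]
339 (array([572.6, 255.4]), array([ 65.1, 168.3]), 9.94) 141.28321243472976
-32.522676856632856 32.711308378350786 -87.70585848850756 80.46776802433658
key 47 69.10085339170894 (array([429.2, 184.6]), array([33.9, 35.3]), 24.33)
```

View pics/f.png

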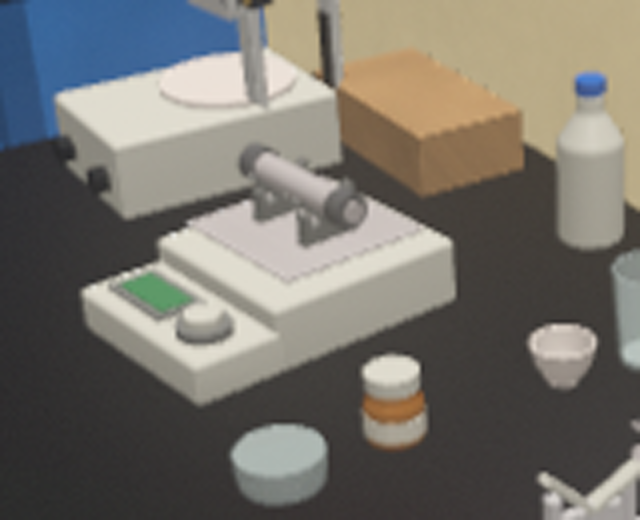

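The tube lies square in the cradle at (300,190), within about 4 mm of the seat. The key is at (203,322), which is about world (431,183). Moving above it with the jaws closed.

Request:
send_rows(
  jaw=[0,0,0,0,0],
  travel=[
    [-1.2,-0.6,0],
    [-2.6,-1.3,0],
    [-4.0,-2.0,0],
    [-5.4,-2.7,0],
    [-5.7,-2.87,0],
  ],
  delta_rot=[
    [0,0,0],
    [0,0,0],
    [0,0,0],
    [0,0,0],
    [0,0,0],
  ],
  force=10,
)

```text
clock: 13.45
ee_pos: [431.5, 183.1, 225.6]
tool_rot: [-0.002, 0.654, 0.757, 0.002]
force: [1.0, 0.8, -0.5]
grip_width: 23.5
```

Request:
send_rows(
  jaw=[0,0,0,0,0],
  travel=[
    [0,0,-1.2],
    [0,0,-2.4],
    [0,0,-3.6],
    [0,0,-4.6],
    [0,0,-4.9],
  ],
  delta_rot=[
    [0,0,0],
    [0,0,0],
    [0,0,0],
    [0,0,0],
    [0,0,0],
  ],
)

```text
clock: 14.08
ee_pos: [430.7, 183.0, 101.2]
tool_rot: [-0.003, 0.654, 0.757, 0.001]
force: [-0.1, 0.2, 0.3]
grip_width: 0.5
```

Request:
send_rows(
  jaw=[0,0,0,0,0],
  travel=[
    [0,0,-0.3],
    [0,0,-0.55],
    [0,0,-0.7],
    [0,0,-0.8],
    [0,0,-0.8],
  ],
  delta_rot=[
    [0,0,0],
    [0,0,0],
    [0,0,0],
    [0,0,0],
    [0,0,0],
  ],
)

```text
clock: 14.7
ee_pos: [430.8, 183.0, 81.3]
tool_rot: [-0.003, 0.654, 0.757, 0.001]
force: [0.0, -0.2, 0.7]
grip_width: 0.3
```

Request:
send_rows(
  jaw=[0,0,0,0],
  travel=[
    [0,0,-0.1],
    [0,0,-0.2],
    [0,0,-0.2],
    [0,0,-0.2],
  ],
  delta_rot=[
    [0,0,0],
    [0,0,0],
    [0,0,0],
    [0,0,0],
  ],
)

```text
clock: 15.2
ee_pos: [431.2, 183.1, 76.6]
tool_rot: [-0.003, 0.654, 0.757, 0.001]
force: [0.6, 0.2, 1.4]
grip_width: -0.2
```

Request:
send_rows(
  jaw=[0,0,0,0],
  travel=[
    [0,0,-0.08],
    [0,0,-0.14],
    [0,0,-0.14],
    [0,0,-0.14],
  ],
  delta_rot=[
    [0,0,0],
    [0,0,0],
    [0,0,0],
    [0,0,0],
  ],
)

```text
clock: 15.7
ee_pos: [431.2, 183.1, 73.2]
tool_rot: [-0.003, 0.654, 0.757, 0.001]
force: [-1.7, -1.0, 4.6]
grip_width: 0.8
```

Request:
send_rows(
  jaw=[0,0,0,0],
  travel=[
    [0,0,-0.06],
    [0,0,-0.12],
    [0,0,-0.12],
    [0,0,-0.12],
  ],
  delta_rot=[
    [0,0,0],
    [0,0,0],
    [0,0,0],
    [0,0,0],
  ],
)

```text
clock: 16.2
ee_pos: [431.3, 183.1, 72.0]
tool_rot: [-0.003, 0.654, 0.757, 0.001]
force: [-6.0, -1.7, 17.5]
grip_width: 0.6
```

The key bottomed at 17 N, well past the 5 N needed, and was held there. Retreat and check.

Request:
send_rows(
  jaw=[0,0,0,0,0],
  travel=[
    [0,0,0.3],
    [0,0,1.2],
    [0,0,2.4],
    [0,0,3.6],
    [0,0,4.8],
  ],
  delta_rot=[
    [0,0,0],
    [0,0,0],
    [0,0,0],
    [0,0,0],
    [0,0,0],
  ],
)

```text
clock: 16.82
ee_pos: [430.8, 183.0, 192.1]
tool_rot: [-0.003, 0.654, 0.757, 0.001]
force: [-0.2, -0.3, -0.6]
grip_width: 0.6
```

Request:
send_rows(
  jaw=[0,0,0],
  travel=[
    [0,0,0.5],
    [0,0,0.5],
    [0,0,0.5],
  ],
  delta_rot=[
    [0,0,0],
    [0,0,0],
    [0,0,0],
  ],
)

```text
clock: 17.2
ee_pos: [429.8, 182.8, 202.9]
tool_rot: [-0.004, 0.654, 0.757, -0.0]
force: [-0.4, 0.4, -0.5]
grip_width: 0.5
```

```bash
python3 - <<'E'
from fit import *
s=telemetry.get_state(); print(s["clock"],s["ee_pos"],s["force"])
c=read_camera("side");w=cloud(c)
cv2.imwrite("pics/g.png",cv2.resize(c["image"][100:230,140:300],None,fx=4,fy=4,interpolation=cv2.INTER_CUBIC))
p=w.reshape(-1,3)
q=p[(p[:,0]>500)&(p[:,0]<650)&(abs(p[:,1]-259)<110)&(p[:,2]>104)&(p[:,2]<145)];print(len(q),rect(q),q[:,2].max())
k=p[(abs(p[:,0]-432)<30)&(abs(p[:,1]-181)<32)&(p[:,2]>60)&(p[:,2]<76)];print("key",len(k),k[:,2].max(),rect(k))
E
```

```text
17.2 [429.7531338  182.77572179 202.94974883] [-0.42437692  0.38060668 -0.50258995]
342 (array([573.1, 259.5]), array([ 64.4, 172.9]), 6.54) 139.60618159778176
key 50 68.32006289915626 (array([429.7, 182. ]), array([31.8, 30.5]), 11.17)
```

View pics/g.png

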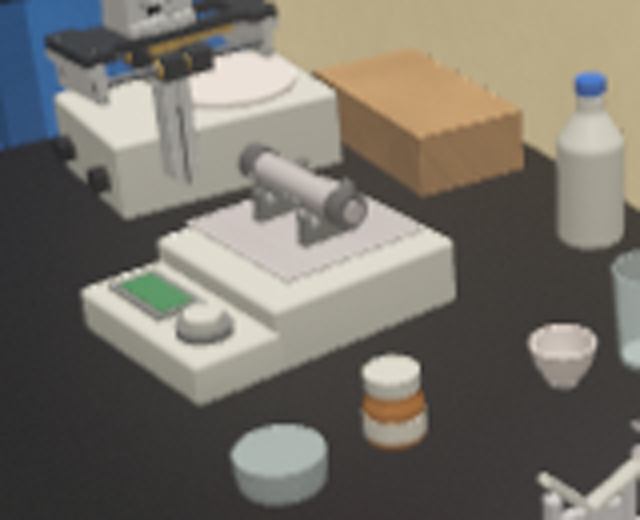

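The tube is still in the cradle at (300,190), the key at (203,322) is up, and the gripper is clear of everything. Handing in.

```bash
python3 -c "
from bench import ticket; print(ticket.close_job())"
```

```text
the job is handed in; nothing more can be done
None
```

I drew the steel tube out of the clips, laid it in the balance's cradle and let go. I then pressed the key down to its stop, released it and handed the job in at about 17 s. The system reports no verdict.

- **Tube:** contact when it was set down was gentle (about 3 N upward). After release it measured within about 4 mm of the seat and square to the cradle. In the last picture it had not moved.
- **Key:** the force rose like a spring, from 1.4 to 4.6 N, then jumped to 17.5 N at the stop. It looks up again. Its measured top was 68.3 mm against 69.1 mm before, which I take as camera noise.
- **Bystanders:** in the last picture the jar and dish were in full view and the crucible and beaker partly; all looked untouched, though I did not measure their positions again.

None of the checks failed or disagreed.

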